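# Dial out the small valve balls

### The job

Stand the ball dispenser upright in the pocket of the foam slab and let go, then turn its cap until the opening that passes the small steel balls but not the large one is at its outlet. Take the dispenser up, tip the three small balls out into the tray, keeping the large ball inside, and put the dispenser back upright in the foam pocket with the cap left at that opening. Leave the other things on the bench where they are.

Things in the scene. Friction and masses are not known exactly. Their poses are not given: they have to be found in the camera images.
- dispenser: White plastic block 76 mm long (its x), 66 mm wide (y), 44 mm high, about 0.4 kg, with a round dark steel cap 66 mm across on it, 44.5 to 70 mm high, flush with the block's front end. Origin: middle of its underside; z up when it stands, +x is its front, where the outlet is. Grasp the block across the 66 mm. Upright it holds its balls whatever the cap's setting
- cap (a joint): Angle of the cap about the dispenser's z axis, growing counter-clockwise seen from above. The cap's rim has three openings. 0: the middle one (16 mm wide) at the outlet; -2.09: the wide one (25 mm, passes every ball); +2.09: the narrow one (8 mm, passes none); solid between. Stops at -2.6, 2.6. Stiff: 0.08 N m, stays where left; on the bare bench the block may turn with it. Starts in -2.3 to -0.8
- cap_axis (a point): Point on the cap's axis, at (5, 0, 78) mm in the dispenser's frame
- pointer (a point): Point on the cap's pointer knob, 8 mm out from the cap's axis and 78 mm above the dispenser's underside. The knob is an upright bar 10 mm thick and 30 mm long, from 3 mm behind the axis to 27 mm out, standing from 70 to 86 mm above the underside. At cap angle 0 it points 60 degrees clockwise of the dispenser's +x
- outlet (a point): Where the balls come out: at the cap's rim, at the middle of the dispenser's front, (38, 0, 50.5) mm in its frame. They roll out along its +x when the block is tipped forwards (top over towards its +x side, front going down) by some 50 degrees; 60 or more is sure. Allow 1.5 s; they land 20 to 60 mm ahead of the outlet from 90 mm up
- foam: Cream foam slab 136 x 124 x 18 mm, fixed to the bench, with a rectangular pocket 84 mm (along its x) by 74 mm (y) cut right through it to the bench in its middle. Origin: middle of its underside. The dispenser fits in either way round with 4 mm play on each side and then stands on the bench at height 0; the pocket stops it from turning
- tray: Open black tray 130 x 130 mm, 35 mm high, walls and floor 4 mm, fixed to the bench. Origin: middle of its underside
- small0_center (a point): Centre of a small steel ball, 13 mm across, 10 g. The three small balls and, behind them, the large one lie in single file in a lane inside the dispenser, under the cap, whose floor climbs 22 degrees to the outlet
- small1_center (a point): Centre of the second small steel ball, 13 mm
- small2_center (a point): Centre of the third small steel ball, 13 mm
- large_center (a point): Centre of the large steel ball, 19 mm across, 28 g; it must stay in the dispenser
- valves: Bystander: a row of four black solenoid valves on a steel bar, 36 x 100 x 64 mm, long way along its y, loose. Origin: middle of its underside. To be left alone
- ferrite: Bystander: a grey half-ring ferrite core standing like an arch, 80 x 40 x 40 mm, wide way along its x, loose. Origin: middle of its underside. To be left alone
- fitting: Bystander: a round brass fitting with a side stub, 34 mm across, 34 mm high, the stub reaches 26 mm along +x, loose. Origin: middle of its underside. To be left alone
- switchbox: Bystander: a small black box with three steel toggle studs, 60 x 36 x 42 mm, long way along its x, loose. Origin: middle of its underside. To be left alone
There are look-alikes about, which are no part of the job. Of the things like the foam, leave any that is black, green or turquoise; of the rest the larger one is meant.

How it is judged:
By the outcome, as a careful person would: the job done as asked, in the order asked, and still so for the second after the job is handed in, with the robot touching nothing.
It also fails if it takes over 72 s, if anything falls off the work surface, if the arm or the gripper's body presses on something with over 40 N, if the wrist force passes 120 N, or if a joint passes its speed limit or range.

### The arm

A 6-joint arm with a two-finger parallel gripper is mounted at the origin on the work surface. World frame = base frame: x ahead of the robot, y to its left, z up, the work surface at z = 0. Lengths are in m, angles in rad, forces in N, time in s.
With the tool pointing down it reaches from about 0.35 to 0.85 m from the base axis. Payload 8.1 kg.
Tool frame: the origin (TCP) lies at the centre of the arm's flange, where the gripper is bolted on; the fingertips stand 186 mm ahead of it and the grasp point (between the pads) lies 167 mm ahead of it (robot.grasp_offset is the distance from the TCP to the grasp point, in m); z points along the fingers, y is the line along which they close (so a half turn about z gives the same grasp; the last joint's range is limited). The gripper opens to 93 mm and grips with 3 to 60 N. Pads are 15 mm wide; open, the fingers measure 128 mm over their backs; the gripper's body (75 mm by 188 mm) begins 65 mm behind the grasp point.
Start: joints at [-1.351, 0.13, 1.488, -0, 1.523, -0.085], TCP at [0.18, -0.572, 0.405] pointing down, gripper open.
Joint ranges: [-2.96, 2.96], [-0.89, 2.26], [0.02, 2.5], [-1.34, 4.48], [0, 2.73], [-2.66, 2.66]. Speed limits (rad/s): [2.39, 2.39, 2.79, 3.14, 3.14, 3.14].

### API

Orientations are given as a rotation vector (axis times angle).
In Python, from plant import robot gives the robot as it stands.
- The arm moves only by the tool drive_tool, never from a script. Its argument "moves" is one flat list of numbers, 7 for each row, row after row: the finger opening in mm, from 0 to 93, then the shift along the tool's x, y, z in mm, then the turn, a rotation vector about the tool's x, y, z in degrees. A call has 1 to 8 rows; each row shifts and turns the commanded pose from where the row before left it, along the tool's axes as they then stand; what a row does not reach is not made up. A row lasts 1/10 s, in which the tool goes at most 50 mm and 8.59 degrees, less where a joint would pass 70% of its speed; a pose out of reach is approached as far as the arm can. A call is refused whole if a number of a shift passes 50 or a number of a turn 8.59, either way. A call with a gripper value outside its range is refused whole. The fingers move at their own pace and stop on an object; "grip_force" is the grip in N (left out, the last holds). Time passes only in rows, so rows that do not move let the fingers close. It gives the time, the measured TCP pose, the force, the opening and the grip force at its end, in the units of the state.
- robot.read_state(): the state, without advancing time (a new reading comes with each control period).
- robot.read_camera(name): name is "scene" or "top"; returns a dict with "color" (400x640x3 uint8, red, green, blue), "depth" (400x640 float32, m along the optical axis (not along the pixel's ray), 0 where there is no reading), "mtx" (3x3 intrinsics, pixels), "R" (3x3) and "t" (3): a world point X has camera coordinates R X + t. Camera axes: x right, y down, z forward; pixel columns grow to the right and rows downward; lengths in m; the calibration is good to about 2 mm. A picture is of the moment at which its call begins.
- robot.close_job(): hands the job in; it is judged then, once.
The state is a dict: "t": time; "q": joint angles; "dq": joint speeds; "joint_torque": joint torques, N m; "tool_pos": TCP position; "orientation": TCP orientation; "force": force on the tool from outside, world axes, zero at the start; "wrist_torque": the same for the moment, N m; "opening": finger opening in m; "gripper_force": force on a finger pad.
Only numpy, scipy, OpenCV 4.12 (cv2) and the standard library are available. Lean on these libraries where they do the work, as an engineer would, in place of code of your own. Each camera call takes 0.05 s, during which the arm holds its last target. There are 200 camera calls.

## Working session

There is one attempt and no reset: what is moved stays moved. The work goes in short steps, Python scripts to look and compute and a tool call to move; the robot and the scene stay as the last step left them, time stands still between calls to the robot, and variables do not carry over. Pictures are saved under pics/ and viewed, at most 10 in all, crops included, and the job is handed in when it is done.

Besides the shell and the picture viewer there is one more tool, called after ">>>" as a command line: name --argument value ..., lists and objects as JSON in quotes. drive_tool: Moves the arm, as the interface text tells. Its arguments: {"type":"object","properties":{"moves":{"type":"array","items":{"type":"number"}},"grip_force":{"type":"number"}},"required":["moves"]}

```bash
ls; mkdir -p pics
python3 - <<'E'
from plant import robot
import cv2,numpy as np
for n in("top","scene"):
    c=robot.read_camera(n); np.savez(f"{n}0.npz",**c)
    cv2.imwrite(f"pics/{n}0.png",c["color"][:,:,::-1]); print(n,c["mtx"].tolist(),c["R"].round(3).tolist(),c["t"])
print(robot.read_state())
E
```

```text
pics
top [[467.37445868856196, 0.0, 308.2409429876348], [0.0, 467.37445868856196, 198.84935410699714], [0.0, 0.0, 1.0]] [[-0.011, -1.0, -0.006], [-0.991, 0.011, -0.134], [0.134, 0.005, -0.991]] [-0.06118639  0.60088881  1.4111101 ]
scene [[427.70284895131266, 0.0, 314.9714346611157], [0.0, 427.70284895131266, 196.67208925064472], [0.0, 0.0, 1.0]] [[0.3, 0.954, -0.001], [0.659, -0.208, -0.723], [-0.689, 0.216, -0.691]] [-0.11958639 -0.35119695  1.47382436]
{'t': 0.1, 'q': array([-1.35142007e+00,  1.31074114e-01,  1.48915470e+00, -6.67958221e-06,
        1.52301043e+00, -8.54103398e-02]), 'dq': array([ 0.00117551, -0.00201274, -0.0039105 ,  0.00093986,  0.00023058,
       -0.0007465 ]), 'joint_torque': array([ 1.36581028e-03, -5.61342108e+01, -4.93095803e+01,  7.70462654e-02,
        2.91653315e-02, -3.65278709e-05]), 'tool_pos': array([ 0.18002323, -0.57214165,  0.4038076 ]), 'orientation': array([-3.10355998e+00, -4.76657896e-01,  1.83478596e-04]), 'force': array([-0.12216292,  0.46398991,  1.3638513 ]), 'wrist_torque': array([-0.00516705,  0.007142  , -0.01839031]), 'gripper_force': 0.0, 'opening': 0.09315610389934381}
```

View pics/top0.png

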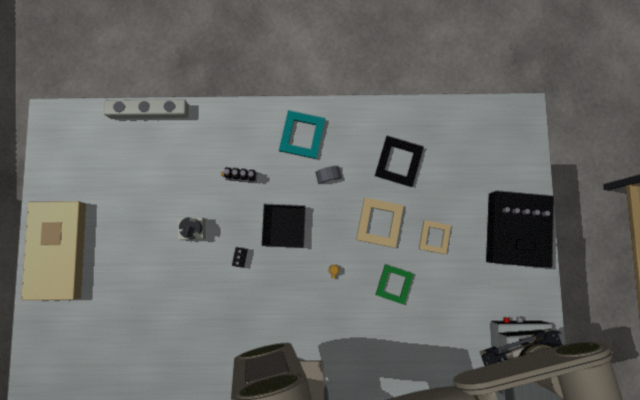

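View pics/scene0.png

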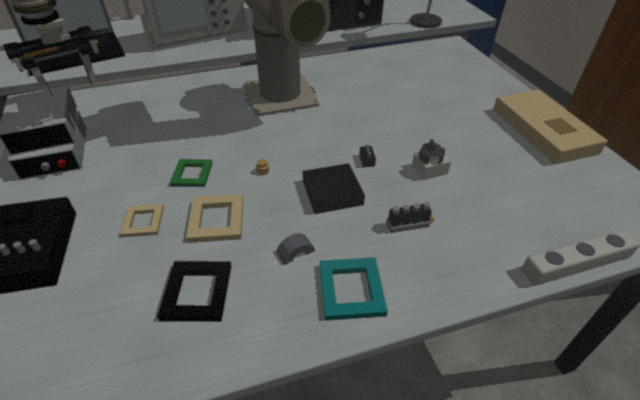

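The top image shows the foam (large cream frame) at about (382,222), the small cream look-alike at (435,237), the tray at (284,226) and the dispenser at (190,229). In the scene image the dispenser is at (432,160) and the foam at (215,217).

```bash
cat > h.py <<'E'
import numpy as np,cv2
from scipy.spatial.transform import Rotation as Ro
def cloud(c):
    v,u=np.mgrid[:400,:640]; z=c["depth"]; K=c["mtx"]
    p=np.stack([(u-K[0,2])/K[0,0]*z,(v-K[1,2])/K[1,1]*z,z],-1)
    return (p-c["t"])@c["R"]
def proj(c,X):
    p=np.atleast_2d(X)@c["R"].T+c["t"]; p=p@c["mtx"].T; return p[:,:2]/p[:,2:]
def crop(c,u0,v0,w,h,s): return cv2.resize(c["color"][v0:v0+h,u0:u0+w,::-1],None,fx=s,fy=s,interpolation=cv2.INTER_CUBIC)
E
python3 - <<'E'
from h import *
T=np.load("top0.npz");S=np.load("scene0.npz")
P=cloud(T);Q=cloud(S)
def box(P,m,n):
    p=P[m]; r=cv2.minAreaRect((p[:,:2]*1000).astype(np.float32)); print(n,len(p),np.round(r[0],1),np.round(r[1],1),round(r[2],1),"z",np.percentile(p[:,2],[5,50,95]).round(3))
def reg(P,u0,v0,u1,v1,zl,zh):
    m=np.zeros(P.shape[:2],bool); m[v0:v1,u0:u1]=1; return m&(P[...,2]>zl)&(P[...,2]<zh)
for n,C,r1,r2 in(("foam",(.012,.03),(350,190,408,255),(180,187,250,246)),("tray",(.028,.045),(255,198,312,255),(296,160,370,216)),("blk",(.038,.05),(170,205,215,250),(405,130,460,185)),("cap",(.062,.074),(170,205,215,250),(405,130,460,185)),("knob",(.078,.1),(170,205,215,250),(405,130,460,185)),("all",(.012,.1),(170,205,215,250),(405,130,460,185))):
    box(P,reg(P,*r1,*C),n+" top"); box(Q,reg(Q,*r2,*C),n+" scn")
a=crop(T,165,200,50,55,8);b=crop(S,405,125,55,60,7)
h=max(a.shape[0],b.shape[0]);a=cv2.copyMakeBorder(a,0,h-a.shape[0],0,0,0);b=cv2.copyMakeBorder(b,0,h-b.shape[0],0,0,0)
cv2.imwrite("pics/d0.png",np.hstack([a,b]))
m=reg(Q,405,130,460,185,.078,.1);print((Q[m]*1000).round()[:40].tolist())
m=reg(P,170,205,215,250,.078,.1);print((P[m]*1000).round()[:40].tolist())
E
```

```text
foam top 1098 [ 531.6 -283.1] [142.1 138.5] 77.6 z [0.014 0.019 0.024]
foam scn 1533 [ 525.3 -293.9] [124.9 141.7] 77.6 z [0.015 0.019 0.021]
tray top 234 [521.4  10.5] [130.4 130.9] 87.0 z [0.03  0.036 0.04 ]
tray scn 499 [517.2  32.6] [181.9 140.5] 87.2 z [0.029 0.034 0.038]
blk top 177 [514.2 296.4] [66.1 76.3] 2.1 z [0.04  0.045 0.049]
blk scn 241 [513.5 294.6] [80.6 71.2] 89.9 z [0.039 0.045 0.049]
cap top 239 [514.6 291.4] [65.8 61. ] 89.7 z [0.066 0.071 0.074]
cap scn 271 [510.4 289.3] [65.1 64.6] 70.7 z [0.064 0.071 0.073]
knob top 41 [502.9 294.4] [26.4 20.3] 14.1 z [0.08  0.087 0.091]
knob scn 43 [501.3 292.1] [11. 33.] 71.4 z [0.08  0.085 0.089]
all top 597 [514.1 296.1] [66.3 76.6] 1.8 z [0.029 0.068 0.084]
all scn 946 [512.6 293.7] [71.1 80.9] 1.4 z [0.016 0.046 0.076]
[[486.0, 292.0, 86.0], [486.0, 295.0, 85.0], [490.0, 295.0, 89.0], [487.0, 301.0, 85.0], [487.0, 292.0, 83.0], [490.0, 293.0, 85.0], [491.0, 295.0, 86.0], [497.0, 294.0, 90.0], [497.0, 297.0, 90.0], [490.0, 290.0, 83.0], [495.0, 290.0, 86.0], [494.0, 293.0, 85.0], [497.0, 294.0, 87.0], [497.0, 298.0, 86.0]
[... 754 characters left out ...]
0.0, 294.0, 89.0], [510.0, 291.0, 91.0], [510.0, 288.0, 89.0], [511.0, 288.0, 78.0], [507.0, 298.0, 87.0], [507.0, 294.0, 88.0], [507.0, 291.0, 89.0], [507.0, 289.0, 85.0], [504.0, 298.0, 84.0], [504.0, 295.0, 87.0], [504.0, 291.0, 88.0], [505.0, 290.0, 82.0], [501.0, 301.0, 85.0], [501.0, 298.0, 86.0], [501.0, 293.0, 92.0], [501.0, 291.0, 90.0], [498.0, 300.0, 89.0], [498.0, 297.0, 88.0], [498.0, 295.0, 84.0], [498.0, 291.0, 87.0], [499.0, 288.0, 79.0], [496.0, 301.0, 83.0], [495.0, 298.0, 85.0], [495.0, 294.0, 89.0], [495.0, 292.0, 84.0], [492.0, 302.0, 91.0], [493.0, 302.0, 81.0], [492.0, 297.0, 88.0], [492.0, 294.0, 88.0], [493.0, 281.0, 80.0], [489.0, 300.0, 87.0], [490.0, 298.0, 83.0]]
```

View pics/d0.png

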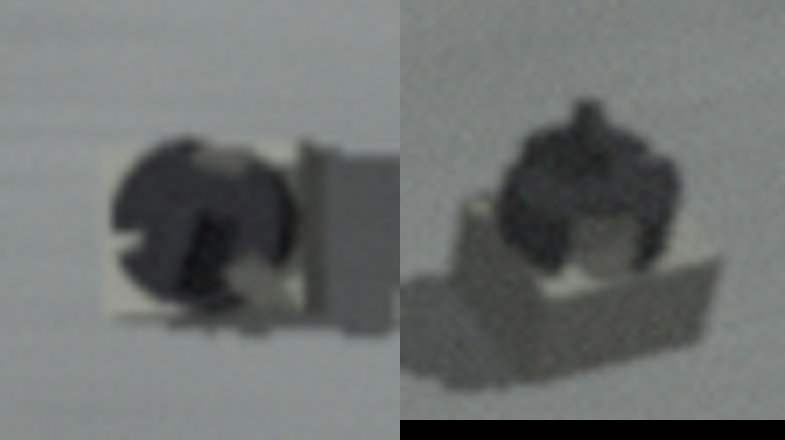

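The crop shows the cap's three openings (wide one up at (220,158), narrow one left at (125,240), middle one lower right at (265,280)) and the knob pointing down at (200,270). From this the dispenser's front is world −y and the cap angle is about −0.75. Next I fit the foam and tray accurately and write a move planner.

```bash
cat >> h.py <<'E'
def Rt(yaw,tip=0):
    # tool down, tool x at yaw (deg), then turned by tip (deg) about tool y
    a=np.radians(yaw); x=np.array([np.cos(a),np.sin(a),0]); z=np.array([0,0,-1.])
    return np.stack([x,np.cross(z,x),z],1)@Ro.from_euler('y',tip,degrees=True).as_matrix()
def pose(s): return np.array(s["tool_pos"]),Ro.from_rotvec(s["orientation"]).as_matrix()
def info(s):
    p,R=pose(s); g=p+R[:,2]*.167
    print("t %.1f grasp %s yaw %.2f tilt %.1f open %.1f gf %.1f F %s q %s"%(s["t"],(g*1000).round(1),np.degrees(np.arctan2(R[1,0],R[0,0])),np.degrees(np.arccos(-R[2,2])),s["opening"]*1e3,s["gripper_force"],np.round(s["force"],1),np.round(s["q"],2)))
def plan(way,op,start=None,s=None):
    """way: list of (grasp xyz mm, yaw, tip); op mm. prints rows of 8 with max 46mm/8deg"""
    p,R=pose(s) if s is not None else start
    g=p*1000+R[:,2]*167; rows=[]
    for gt,yaw,tip in way:
        R1=Rt(yaw,tip); w=Ro.from_matrix(R.T@R1).as_rotvec(degrees=True); g0=g.copy();R0=R; gt=np.array(gt,float)
        n=max(1,int(np.ceil(max(np.abs(w).max()/8.4,np.linalg.norm(w)/8.5))))
        while 1:
            G=[g0+(gt-g0)*k/n for k in range(n+1)]; RR=[R0@Ro.from_rotvec(w*k/n,degrees=True).as_matrix() for k in range(n+1)]
            d=[RR[k].T@((G[k+1]-RR[k+1][:,2]*167)-(G[k]-RR[k][:,2]*167)) for k in range(n)]
            if max(np.linalg.norm(x) for x in d)<=47: break
            n+=1
        rows+=[[op]+list(np.round(x,1)+0.)+list(np.round(w/n,2)+0.) for x in d]; g,R=gt,R1
    for i in range(0,len(rows),8): print(i//8,", ".join("%g"%v for r in rows[i:i+8] for v in r))
E
python3 - <<'E'
from h import *
from plant import robot
from scipy.optimize import minimize
print([x for x in dir(robot) if x[0]!='_'])
C=[np.load(n+"0.npz") for n in("top","scene")]
reg=[(345,185,410,255),(178,185,252,248)]
def corners(x,y,yaw,l,w,z):
    c,s=np.cos(yaw),np.sin(yaw); q=np.array([[1,1],[-1,1],[-1,-1],[1,-1]])*[l/2,w/2]
    return np.c_[q@np.array([[c,s],[-s,c]])+[x,y],np.full(4,z)]
F=8
def poly(c,X,r,hull=False):
    u=(proj(c,X)-[r[0],r[1]]+.5)*F; u=np.round(u*16).astype(np.int32)
    if hull:u=cv2.convexHull(u)
    m=np.zeros(((r[3]-r[1])*F,(r[2]-r[0])*F),np.uint8); cv2.fillPoly(m,[u.reshape(-1,1,2)],1,shift=4); return m
obs=[]
for c,r in zip(C,reg):
    im=c["color"][r[1]:r[3],r[0]:r[2]].astype(float); e=im[...,0]-im[...,2]; hi=np.percentile(e,85); lo=np.percentile(e,20)
    e=cv2.resize(e,None,fx=F,fy=F,interpolation=cv2.INTER_CUBIC); obs.append(e>(hi+lo)/2)
def cost(p,ks=(0,1)):
    x,y,a=p[0]/1000,p[1]/1000,np.radians(p[2]); t=0
    for k in ks:
        c,r=C[k],reg[k]
        o=poly(c,np.r_[corners(x,y,a,.136,.124,0),corners(x,y,a,.136,.124,.018)],r,True)
        h=poly(c,corners(x,y,a,.084,.074,0),r)&poly(c,corners(x,y,a,.084,.074,.018),r)
        m=(o&(1-h))>0; t+=(m^obs[k]).sum()/m.sum()
    return t
for ks in((0,),(1,),(0,1)):
  for a0 in(77.6,-12.4):
    r=min((minimize(cost,(530,-285,a0+d),args=(ks,),method="Nelder-Mead",options=dict(initial_simplex=[(530,-285,a0+d),(540,-285,a0+d),(530,-275,a0+d),(530,-285,a0+d+4)])) for d in(0,2)),key=lambda r:r.fun); print(ks,r.x.round(2),r.fun)
s=robot.read_state(); info(s)
# approach above dispenser
plan([((400,-350,230),40,0),((514,295,150),92,0)],93,s=s)
E
```

```text
['IKError', 'close_job', 'grasp_offset', 'read_camera', 'read_state']
(0,) [ 527.7  -290.98   82.78] 0.3657232956519415
(0,) [ 528.36 -291.17  -12.37] 0.021796387873575577
(1,) [ 519.47 -292.74   78.04] 0.28153937857328754
(1,) [ 520.79 -293.38  -12.37] 0.10571027301065324
(0, 1) [ 524.28 -291.59   80.18] 0.6685364649691289
(0, 1) [ 527.22 -291.37  -12.23] 0.29269753117095554
t 0.1 grasp [ 180.  -571.9  236.8] yaw 17.46 tilt 0.1 open 93.2 gf 0.0 F [-0.1  0.5  1.4] q [-1.35  0.13  1.49 -0.    1.52 -0.09]
0 93, 39.5, -20.8, 1, -0.01, 0, -3.22, 93, 40.6, -18.6, 1, -0.01, 0, -3.22, 93, 41.6, -16.3, 1, -0.01, 0, -3.22, 93, 42.4, -13.9, 1, -0.01, 0, -3.22, 93, 43.1, -11.5, 1, -0.01, 0, -3.22, 93, 43.7, -9.1, 1, -0.01, 0, -3.22, 93, 44.2, -6.6, 1, -0.01, 0, -3.22, 93, 33.5, -28.1, 5.3, 0, 0, -3.47
1 93, 35.1, -26, 5.3, 0, 0, -3.47, 93, 36.6, -23.8, 5.3, 0, 0, -3.47, 93, 38, -21.6, 5.3, 0, 0, -3.47, 93, 39.2, -19.2, 5.3, 0, 0, -3.47, 93, 40.3, -16.8, 5.3, 0, 0, -3.47, 93, 41.2, -14.3, 5.3, 0, 0, -3.47, 93, 42, -11.8, 5.3, 0, 0, -3.47, 93, 42.7, -9.3, 5.3, 0, 0, -3.47
2 93, 43.2, -6.7, 5.3, 0, 0, -3.47, 93, 43.5, -4, 5.3, 0, 0, -3.47, 93, 43.6, -1.4, 5.3, 0, 0, -3.47, 93, 43.6, 1.2, 5.3, 0, 0, -3.47, 93, 43.5, 3.9, 5.3, 0, 0, -3.47, 93, 43.2, 6.5, 5.3, 0, 0, -3.47
```

>>> drive_tool --moves '[93,39.5,-20.8,1,0,0,-3.22,93,40.6,-18.6,1,0,0,-3.22,93,41.6,-16.3,1,0,0,-3.22,93,42.4,-13.9,1,0,0,-3.22,93,43.1,-11.5,1,0,0,-3.22,93,43.7,-9.1,1,0,0,-3.22,93,44.2,-6.6,1,0,0,-3.22,93,33.5,-28.1,5.3,0,0,-3.47]'

```text
t: 0.9
tool_pos: [0.4095, -0.306, 0.3925]
orientation: [2.916, 1.168, 0.001]
force: [-0.2, 0.3, 1.1]
opening: 0.0927
gripper_force: 0.0
```

>>> drive_tool --moves '[93,35.1,-26,5.3,0,0,-3.47,93,36.6,-23.8,5.3,0,0,-3.47,93,38,-21.6,5.3,0,0,-3.47,93,39.2,-19.2,5.3,0,0,-3.47,93,40.3,-16.8,5.3,0,0,-3.47,93,41.2,-14.3,5.3,0,0,-3.47,93,42,-11.8,5.3,0,0,-3.47,93,42.7,-9.3,5.3,0,0,-3.47]'

```text
t: 1.7
tool_pos: [0.468, 0.0386, 0.3496]
orientation: [2.552, 1.833, -0.0]
force: [0.2, 0.3, -0.1]
opening: 0.093
gripper_force: 0.0
```

>>> drive_tool --moves '[93,43.2,-6.7,5.3,0,0,-3.47,93,43.5,-4,5.3,0,0,-3.47,93,43.6,-1.4,5.3,0,0,-3.47,93,43.6,1.2,5.3,0,0,-3.47,93,43.5,3.9,5.3,0,0,-3.47,93,43.2,6.5,5.3,0,0,-3.47,93,0,0,0,0,0,0]'

```text
t: 2.4
tool_pos: [0.5129, 0.299, 0.3161]
orientation: [-2.173, -2.266, 0.002]
force: [-0.8, -0.5, 0.2]
opening: 0.0932
gripper_force: 0.0
```

Run:
```python
from h import *
from plant import robot
s=robot.read_state(); info(s)
plan([((514,303.5,110),92,0),((514,303.5,40),92,0)],93,s=s)
```

```text
t 2.4 grasp [512.5 299.1 149.1] yaw 92.40 tilt 0.2 open 93.2 gf 0.0 F [-0.8 -0.5  0.2] q [0.44 0.17 1.61 0.   1.37 0.4 ]
0 93, 4.4, 1.4, 39.1, -0.15, -0.03, 0.4, 93, 0, 0, 35, 0, 0, 0, 93, 0, 0, 35, 0, 0, 0
```

>>> drive_tool --moves '[93,4,1,39,0,0,0,93,0,0,35,0,0,0,93,0,0,35,0,0,0,93,0,0,0,0,0,0,60,0,0,0,0,0,0,60,0,0,0,0,0,0,60,0,0,0,0,0,0,60,0,0,0,0,0,0]' --grip_force 40

```text
t: 3.2
tool_pos: [0.5145, 0.2992, 0.2113]
orientation: [-2.181, -2.26, -0.001]
force: [-4.1, -0.2, 10.2]
opening: 0.0658
gripper_force: 19.2
```

Run:
```python
from h import *
from plant import robot
s=robot.read_state(); info(s)
# offset: disp origin at +(-8)tool x ; tool x yaw 167.6 -> grasp = foam + 8*(cos,sin)
f=np.array([528,-291.5]); a=np.radians(167.6); g=f+8*np.array([np.cos(a),np.sin(a)]); print(g)
plan([((514,304,120),92,0),((515,0,140),130,0),((*g,120),167.6,0)],60,s=s)
```

```text
t 3.2 grasp [514.6 299.4  44.3] yaw 92.05 tilt 0.1 open 65.8 gf 19.2 F [-4.1 -0.2 10.2] q [0.44 0.29 1.67 0.   1.18 0.4 ]
[ 520.18662177 -289.78211738]
0 60, 2.4, -0.2, -37.8, 0.01, -0.03, 0.02, 60, 2.4, -0.2, -37.8, 0.01, -0.03, 0.02, 60, -43.4, -1.4, -2.9, 0, 0, -5.43, 60, -43.1, -5.5, -2.9, 0, 0, -5.43, 60, -42.4, -9.5, -2.9, 0, 0, -5.43, 60, -41.3, -13.5, -2.9, 0, 0, -5.43, 60, -39.8, -17.3, -2.9, 0, 0, -5.43, 60, -38, -21, -2.9, 0, 0, -5.43
1 60, -35.8, -24.5, -2.9, 0, 0, -5.43, 60, -32.2, -26, 2.9, 0, 0, -5.37, 60, -29.6, -28.9, 2.9, 0, 0, -5.37, 60, -26.8, -31.6, 2.9, 0, 0, -5.37, 60, -23.7, -34, 2.9, 0, 0, -5.37, 60, -20.4, -36, 2.9, 0, 0, -5.37, 60, -17, -37.8, 2.9, 0, 0, -5.37, 60, -13.3, -39.2, 2.9, 0, 0, -5.37
```

>>> drive_tool --moves '[60,0,0,0,0,0,0,60,0,0,0,0,0,0]'

```text
t: 3.4
tool_pos: [0.5145, 0.2993, 0.2113]
orientation: [-2.181, -2.261, -0.002]
force: [-6.2, -1.3, 6.4]
opening: 0.0655
gripper_force: 40.0
```

Run:
```python
from h import *
from plant import robot
info(robot.read_state())
T=robot.read_camera("top");S=robot.read_camera("scene")
a=crop(T,160,195,70,65,6);b=crop(S,390,110,65,65,6)
cv2.imwrite("pics/d1.png",np.hstack([a,b]))
```

```text
t 3.4 grasp [514.6 299.5  44.3] yaw 92.06 tilt 0.1 open 65.5 gf 40.0 F [-6.2 -1.3  6.4] q [0.44 0.29 1.67 0.   1.18 0.4 ]
```

View pics/d1.png

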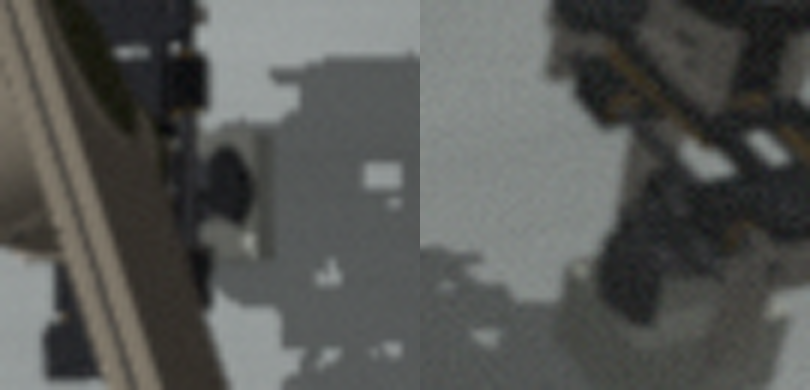

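Run:
```python
from h import *
from plant import robot
s=robot.read_state()
f=np.array([528,-291.5]); a=np.radians(167.6); g=f+4*np.array([np.cos(a),np.sin(a)]); print(g)
plan([((514.6,299.5,120),92,0),((515,0,140),130,0),((*g,120),167.6,0)],60,s=s)
```

```text
[ 524.09331089 -290.64105869]
0 60, 0.2, 0.1, -37.8, 0.01, -0.03, 0.03, 60, 0.1, 0, -37.8, 0.01, -0.03, 0.03, 60, -42.8, -1.4, -2.9, 0, 0, -5.43, 60, -42.4, -5.5, -2.9, 0, 0, -5.43, 60, -41.7, -9.5, -2.9, 0, 0, -5.43, 60, -40.6, -13.4, -2.9, 0, 0, -5.43, 60, -39.2, -17.2, -2.9, 0, 0, -5.43, 60, -37.4, -20.8, -2.9, 0, 0, -5.43
1 60, -35.3, -24.2, -2.9, 0, 0, -5.43, 60, -32.6, -25.7, 2.9, 0, 0, -5.37, 60, -30.1, -28.6, 2.9, 0, 0, -5.37, 60, -27.3, -31.3, 2.9, 0, 0, -5.37, 60, -24.2, -33.7, 2.9, 0, 0, -5.37, 60, -21, -35.9, 2.9, 0, 0, -5.37, 60, -17.5, -37.7, 2.9, 0, 0, -5.37, 60, -13.9, -39.1, 2.9, 0, 0, -5.37
```

>>> drive_tool --moves '[60,0,0,-38,0,0,0,60,0,0,-38,0,0,0,60,-42.8,-1.4,-2.9,0,0,-5.43,60,-42.4,-5.5,-2.9,0,0,-5.43,60,-41.7,-9.5,-2.9,0,0,-5.43,60,-40.6,-13.4,-2.9,0,0,-5.43,60,-39.2,-17.2,-2.9,0,0,-5.43,60,-37.4,-20.8,-2.9,0,0,-5.43]'

```text
t: 4.3
tool_pos: [0.5145, 0.0405, 0.3034]
orientation: [1.454, 2.784, 0.0]
force: [0.5, 0.6, -5.7]
opening: 0.0654
gripper_force: 40.0
```

>>> drive_tool --moves '[60,-35.3,-24.2,-2.9,0,0,-5.43,60,-32.6,-25.7,2.9,0,0,-5.37,60,-30.1,-28.6,2.9,0,0,-5.37,60,-27.3,-31.3,2.9,0,0,-5.37,60,-24.2,-33.7,2.9,0,0,-5.37,60,-21,-35.9,2.9,0,0,-5.37,60,-17.5,-37.7,2.9,0,0,-5.37,60,-13.9,-39.1,2.9,0,0,-5.37]'

```text
t: 5.1
tool_pos: [0.5242, -0.2929, 0.2857]
orientation: [0.332, 3.124, -0.0]
force: [0.2, 0.1, -4.7]
opening: 0.0659
gripper_force: 40.0
```

>>> drive_tool --moves '[60,0,0,0,0,0,0,60,0,0,0,0,0,0]'

```text
t: 5.3
tool_pos: [0.5241, -0.2922, 0.2852]
orientation: [-0.342, -3.123, -0.001]
force: [-0.3, 0.2, -5.8]
opening: 0.0653
gripper_force: 40.0
```

Run:
```python
from h import *
from plant import robot
s=robot.read_state(); info(s)
plan([((524,-290.6,70),167.6,0)],60,s=s)
T=robot.read_camera("top");S=robot.read_camera("scene"); np.savez("S1.npz",**S); np.savez("T1.npz",**T)
a=crop(T,345,185,65,70,6);b=crop(S,170,150,90,100,5)
h=500; a=cv2.copyMakeBorder(a,0,h-a.shape[0],0,0,0)
cv2.imwrite("pics/d2.png",np.hstack([a,b[:h]])[:, :800])
```

```text
t 5.3 grasp [ 524.1 -292.1  118.2] yaw 167.49 tilt 0.0 open 65.3 gf 40.0 F [-0.3  0.2 -5.8] q [-0.59  0.22  1.62  0.    1.31 -1.95]
0 60, 0.2, 0.7, 24.1, 0.01, -0.01, -0.05, 60, 0.2, 0.7, 24.1, 0.01, -0.01, -0.05
```

View pics/d2.png

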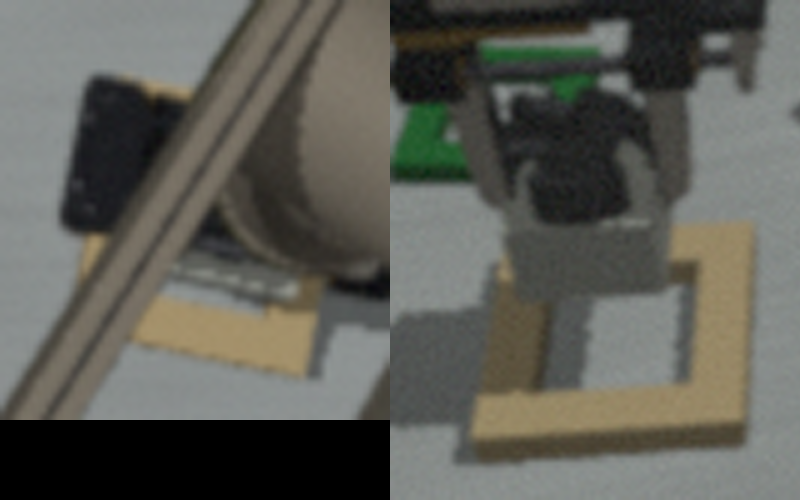

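Run:
```python
from h import *
S=np.load("S1.npz");S0=np.load("scene0.npz");P=cloud(S);P0=cloud(S0)
a=np.radians(-12.4);ex=np.array([np.cos(a),np.sin(a)]);ey=np.array([-ex[1],ex[0]])
g=np.array([524.1,-292.1])
def loc(P,r,zl,zh,o):
    p=P[r[1]:r[3],r[0]:r[2]].reshape(-1,3)*1000; p=p[(p[:,2]>zl)&(p[:,2]<zh)]; d=p[:,:2]-o; return np.c_[d@ex,d@ey,p[:,2]]
q=loc(P,(185,185,230,215),0,200,g); q=q[(abs(q[:,1])<25)&(q[:,0]>25)&(q[:,0]<60)&(q[:,2]>70)]
print("front face",len(q)); 
for lo in range(70,135,5):
    k=q[(q[:,2]>=lo)&(q[:,2]<lo+5)]; print(lo,len(k),np.median(k[:,0]).round(1) if len(k) else None)
f=loc(P0,(180,187,250,246),15,22,np.array([528,-291.5])); f=f[(abs(f[:,0])<90)&(abs(f[:,1])<90)]
print("foam extents x",np.percentile(f[:,0],[1,3,97,99]).round(1),"y",np.percentile(f[:,1],[1,3,97,99]).round(1))
i=f[(abs(f[:,1])<25)];print("inner edges x",i[i[:,0]<0][:,0].max(),i[i[:,0]>0][:,0].min()); i=f[abs(f[:,0])<28];print("inner y",i[i[:,1]<0][:,1].max(),i[i[:,1]>0][:,1].min())
```

```text
front face 543
70 2 37.7
75 33 39.6
80 36 39.7
85 33 39.4
90 41 39.9
95 31 39.7
100 36 40.1
105 41 39.3
110 34 39.2
115 65 38.4
120 37 38.2
125 37 37.0
130 33 37.3
foam extents x [-69.9 -67.2  66.1  67.6] y [-64.3 -62.6  57.1  58.8]
inner edges x -42.129795906154214 39.59972269176911
inner y -39.41154686352832 33.876595588459594
```

Run:
```python
from h import *
from plant import robot
a=np.radians(-12.4);ex=np.array([np.cos(a),np.sin(a)]);ey=np.array([-ex[1],ex[0]]);g=np.array([524.1,-292.1])
S=np.load("S1.npz");P=cloud(S)*1000;d=P[...,:2]-g;x=d@ex;y=d@ey
m=(x>34)&(x<46)&(abs(y)<50)&(P[...,2]>80)&(P[...,2]<100); m[:, :150]=0
rows=[(y[v][m[v]].min(),y[v][m[v]].max()) for v in range(400) if m[v].sum()>15]
print(np.round(np.median(rows,0),1),len(rows))
for yo in(0,-1.4):
    t=np.array([528,-291.5])-3.4*ex+yo*ey; print(t); 
plan([((*t,75),167.6,0),((*t,55),167.6,0)],60,s=robot.read_state())
```

```text
[-33.5  31.9] 6
[ 524.67931425 -290.76989989]
[ 524.3786848  -292.13724108]
0 60, -0.3, -1.6, 43.3, 0.04, -0.02, 0.02, 60, 0, 0, 20, 0, 0, 0
```

>>> drive_tool --moves '[60,0,0,40,0,0,0,60,0,0,15,0,0,0,60,0,0,6,0,0,0,60,0,0,5,0,0,0,60,0,0,4,0,0,0,60,0,0,0,0,0,0]'

```text
t: 6.0
tool_pos: [0.5249, -0.2912, 0.2158]
orientation: [0.337, 3.123, -0.001]
force: [0.2, -0.3, -5.3]
opening: 0.0656
gripper_force: 40.0
```

>>> drive_tool --moves '[60,0,0,3,0,0,0,60,0,0,1.5,0,0,0,60,0,0,0,0,0,0]'

```text
t: 6.3
tool_pos: [0.5249, -0.2914, 0.2114]
orientation: [0.338, 3.122, -0.001]
force: [1.7, 0.6, -3.0]
opening: 0.0655
gripper_force: 40.0
```

>>> drive_tool --moves '[85,0,0,0,0,0,0,93,0,0,0,0,0,0,93,0,0,0,0,0,0,93,0,0,-30,0,0,0,93,0,0,-40,0,0,0,93,0,0,-30,0,0,0,93,0,0,0,0,0,0]'

```text
t: 7.0
tool_pos: [0.5263, -0.2923, 0.3173]
orientation: [0.337, 3.115, -0.007]
force: [0.8, -0.5, 1.0]
opening: 0.0928
gripper_force: 0.0
```

Run:
```python
from h import *
from plant import robot
s=robot.read_state(); info(s)
a=np.radians(-12.4);ex=np.array([np.cos(a),np.sin(a)])
p,R=pose(s);g=(p*1000+R[:,2]*167)[:2]
ax=g+(1.7+1+5)*ex; print("axis",ax)   # grasp at disp x ~ -2.7
for b in(66,):
    u=np.array([np.cos(np.radians(b+180)),np.sin(np.radians(b+180))]); k=ax+8*u; print("pointer",k)
    plan([((*k,135),b,0)],40,s=s)
```

```text
t 7.0 grasp [ 527.6 -293.2  150.3] yaw 167.66 tilt 0.6 open 92.8 gf 0.0 F [ 0.8 -0.5  1. ] q [-0.59  0.19  1.59 -0.    1.36 -1.95]
axis [ 535.16865256 -294.88111711]
pointer [ 531.91475942 -302.18948077]
0 40, -0.6, -0.5, 1.2, 0.02, 0.04, 7.82, 40, -0.7, -0.5, 1.2, 0.02, 0.04, 7.82, 40, -0.7, -0.4, 1.2, 0.02, 0.04, 7.82, 40, -0.8, -0.3, 1.2, 0.02, 0.04, 7.82, 40, -0.8, -0.2, 1.2, 0.02, 0.04, 7.82, 40, -0.9, -0.1, 1.2, 0.02, 0.04, 7.82, 40, -0.9, 0, 1.2, 0.02, 0.04, 7.82, 40, -0.9, 0.1, 1.2, 0.02, 0.04, 7.82
1 40, -0.9, 0.2, 1.2, 0.02, 0.04, 7.82, 40, -0.9, 0.3, 1.2, 0.02, 0.04, 7.82, 40, -0.8, 0.4, 1.2, 0.02, 0.04, 7.82, 40, -0.8, 0.5, 1.2, 0.02, 0.04, 7.82, 40, -0.7, 0.6, 1.2, 0.02, 0.04, 7.82
```

>>> drive_tool --moves '[40,0,0,0,0,0,7.8,40,0,0,0,0,0,7.8,40,0,0,0,0,0,7.8,40,0,0,0,0,0,7.8,40,0,0,0,0,0,7.8,40,0,0,0,0,0,7.8,40,0,0,0,0,0,7.8,40,0,0,0,0,0,7.8]'

```text
t: 7.8
tool_pos: [0.5244, -0.2911, 0.3101]
orientation: [-1.914, -2.491, 0.0]
force: [0.3, 0.4, -0.0]
opening: 0.0402
gripper_force: 0.0
```

>>> drive_tool --moves '[40,0,0,0,0,0,7.8,40,0,0,0,0,0,7.8,40,0,0,0,0,0,7.8,40,0,0,0,0,0,7.8,40,0,0,0,0,0,7.8,40,0,0,0,0,0,0,40,0,0,0,0,0,0]'

```text
t: 8.5
tool_pos: [0.5245, -0.2911, 0.3103]
orientation: [-2.627, -1.722, 0.0]
force: [-0.3, -1.0, -0.1]
opening: 0.0401
gripper_force: 0.0
```

Run:
```python
from h import *
from plant import robot
s=robot.read_state(); info(s)
plan([((529.1,-300.4,92),66,0)],40,s=s)
S=robot.read_camera("scene"); P=cloud(S)*1000; np.savez("S2.npz",**S)
a=np.radians(-12.4);ex=np.array([np.cos(a),np.sin(a)]);ey=np.array([-ex[1],ex[0]])
d=P[...,:2]-[532.4,-293.1]
m=(np.hypot(d[...,0],d[...,1])<36)&(P[...,2]>79)&(P[...,2]<92)
k=P[m]; print(len(k)); r=cv2.minAreaRect(k[:,:2].astype(np.float32)); print(r, k.mean(0))
w,V=np.linalg.eigh(np.cov(k[:,:2].T)); print("bar yaw",np.degrees(np.arctan2(*V[::-1,1])),np.sqrt(w))
cv2.imwrite("pics/d3.png",crop(S,160,140,100,100,6))
```

```text
t 8.5 grasp [ 524.4 -291.1  143.3] yaw 66.49 tilt 0.0 open 40.1 gf 0.0 F [-0.3 -1.  -0.1] q [-0.59  0.19  1.59 -0.    1.36 -0.18]
0 40, -3.3, 4, 25.7, -0.01, 0, 0.24, 40, -3.3, 4, 25.7, -0.01, 0, 0.24
72
((526.5294189453125, -305.2483825683594), (30.112882614135742, 12.155901908874512), 59.6638298034668) [ 527.63279506 -305.54874056   85.31811382]
bar yaw 59.621924665629095 [3.33783238 9.17644361]
```

View pics/d3.png

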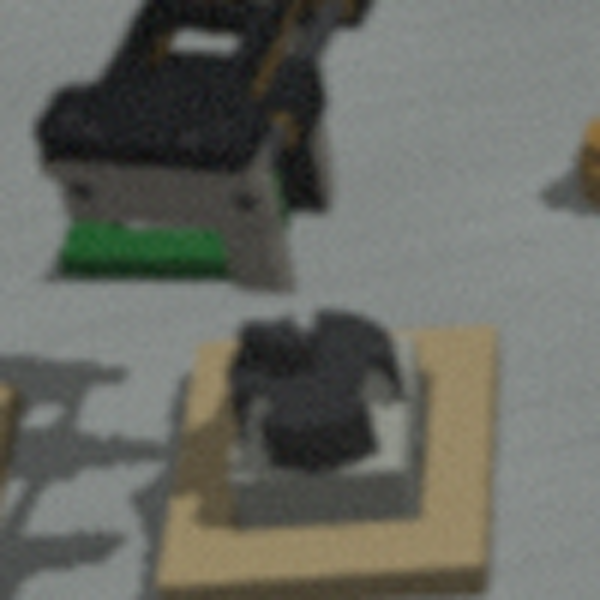

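>>> drive_tool --moves '[40,-6.9,7.4,20,0,0,6.5,40,0,0,25,0,0,0,40,0,0,6,0,0,0,40,0,0,0,0,0,0,5,0,0,0,0,0,0,5,0,0,0,0,0,0,5,0,0,0,0,0,0,5,0,0,0,0,0,0]' --grip_force 40

```text
t: 9.35
tool_pos: [0.5288, -0.3006, 0.2605]
orientation: [2.723, 1.565, 0.001]
force: [-0.5, -0.3, 1.1]
opening: 0.0128
gripper_force: 0.0
```

>>> drive_tool --moves '[5,0,0,0,0,0,0]'

```text
t: 9.45
tool_pos: [0.5285, -0.3005, 0.2602]
orientation: [2.724, 1.565, -0.0]
force: [-1.7, 1.6, 3.5]
opening: 0.0097
gripper_force: 40.0
```

Run:
```python
from h import *
from plant import robot
s=robot.read_state(); info(s); print(s["wrist_torque"])
```

```text
t 9.4 grasp [ 528.5 -300.6   93.2] yaw 59.76 tilt 0.0 open 9.7 gf 40.0 F [-1.7  1.6  3.5] q [-0.6   0.26  1.61 -0.    1.27 -0.07]
[0.160124   0.26295126 0.047468  ]
```

>>> drive_tool --moves '[5,0.1,1.1,0,0,0,-8,5,0.1,1.1,0,0,0,-8,5,0.1,1.1,0,0,0,-8,5,0.1,1.1,0,0,0,-8,5,0.1,1.1,0,0,0,-8,5,0.1,1.1,0,0,0,-8,5,0,0,0,0,0,0,5,0,0,0,0,0,0]' --grip_force 40

```text
t: 10.25
tool_pos: [0.5351, -0.3012, 0.2602]
orientation: [1.857, 2.533, -0.0]
force: [-0.9, 0.1, 4.0]
opening: 0.0094
gripper_force: 40.0
```

```bash
cat > blk.py <<'E'
from h import *
from plant import robot
import sys
from scipy.optimize import minimize
s=robot.read_state(); info(s); print(s["wrist_torque"])
S=robot.read_camera("scene"); np.savez("S%s.npz"%sys.argv[1],**S)
# front face of block: fit line to cloud points with z 22..42
P=cloud(S)*1000; a=np.radians(-12.4);ex=np.array([np.cos(a),np.sin(a)]);ey=np.array([-ex[1],ex[0]])
d=P[...,:2]-[527.6,-292]; x=d@ex;y=d@ey
m=(P[...,2]>24)&(P[...,2]<41)&(x>30)&(x<48)&(abs(y)<29)
c,r=np.polynomial.polynomial.polyfit(y[m],x[m],1),m.sum(); res=x[m]-c[0]-c[1]*y[m]; k=abs(res)<2.5
c=np.polynomial.polynomial.polyfit(y[m][k],x[m][k],1)
print("front n",r,"x0 %.1f yaw rel foam %.2f +- %.2f"%(c[0],-np.degrees(np.arctan(c[1])),np.degrees(res[k].std()/y[m][k].std()/np.sqrt(k.sum()))))
cv2.imwrite("pics/s%s.png"%sys.argv[1],crop(S,180,170,65,70,8))
E
python3 blk.py 3
python3 - <<'E'
from h import *
# same fit on S2 (before turning)
S=np.load("S2.npz");P=cloud(S)*1000; a=np.radians(-12.4);ex=np.array([np.cos(a),np.sin(a)]);ey=np.array([-ex[1],ex[0]])
d=P[...,:2]-[527.6,-292]; x=d@ex;y=d@ey
m=(P[...,2]>24)&(P[...,2]<41)&(x>30)&(x<48)&(abs(y)<29)
c=np.polynomial.polynomial.polyfit(y[m],x[m],1);print("before",c[0],-np.degrees(np.arctan(c[1])))
E
```

```text
t 10.2 grasp [ 535.2 -301.3   93.2] yaw 107.52 tilt 0.0 open 9.4 gf 40.0 F [-0.9  0.1  4. ] q [-0.6   0.28  1.59 -0.    1.27 -0.9 ]
[0.00102024 0.0270427  0.08116643]
front n 124 x0 37.6 yaw rel foam 0.49 +- 0.33
before 37.32849647180415 -0.15854554860167117
```

View pics/s3.png

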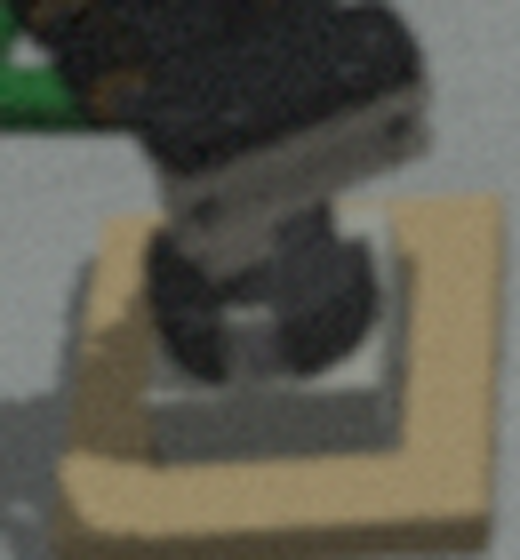

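>>> drive_tool --moves '[5,0,0,0,0,0,-0.5,5,0,0,0,0,0,0,35,0,0,0,0,0,0,35,0,0,0,0,0,0,35,0,0,0,0,0,0,35,0,0,-25,0,0,0,80,0,0,-25,0,0,0,93,0,0,0,0,0,0]'

```text
t: 11.1
tool_pos: [0.5361, -0.3017, 0.3137]
orientation: [1.838, 2.541, 0.0]
force: [-0.0, -0.9, 1.4]
opening: 0.0466
gripper_force: 0.0
```

```bash
python3 blk.py 4
python3 - <<'E'
from h import *
from plant import robot
s=robot.read_state()
S=np.load("S4.npz");P=cloud(S)*1000
d=P[...,:2]-[532.4,-293.1]
m=(np.hypot(d[...,0],d[...,1])<36)&(P[...,2]>79)&(P[...,2]<92)
k=P[m]; w,V=np.linalg.eigh(np.cov(k[:,:2].T)); print("bar yaw",np.degrees(np.arctan2(*V[::-1,1])),np.sqrt(w),len(k))
plan([((524.9,-291.4,135),168,0)],93,s=s)
E
```

```text
t 11.1 grasp [ 536.9 -302.3  146.7] yaw 108.25 tilt 0.3 open 46.6 gf 0.0 F [-0.  -0.9  1.4] q [-0.6   0.23  1.55  0.    1.36 -0.91]
[-0.02786713 -0.11952571 -0.00756801]
front n 125 x0 37.1 yaw rel foam 0.71 +- 0.34
bar yaw 105.5750880834926 [3.39413626 8.99262084] 74
0 93, 1.6, -0.9, 1.2, 0, 0.03, -7.47, 93, 1.7, -0.7, 1.2, 0, 0.03, -7.47, 93, 1.8, -0.5, 1.2, 0, 0.03, -7.47, 93, 1.8, -0.2, 1.2, 0, 0.03, -7.47, 93, 1.8, 0, 1.2, 0, 0.03, -7.47, 93, 1.8, 0.3, 1.2, 0, 0.03, -7.47, 93, 1.8, 0.5, 1.2, 0, 0.03, -7.47, 93, 1.7, 0.8, 1.2, 0, 0.03, -7.47
```

>>> drive_tool --moves '[93,1.5,-0.8,0,0,0,-7.4,93,1.5,-0.6,0,0,0,-7.4,93,1.6,-0.4,0,0,0,-7.5,93,1.6,-0.2,0,0,0,-7.5,93,1.6,0,0,0,0,-7.5,93,1.6,0.3,0,0,0,-7.5,93,1.6,0.5,0,0,0,-7.5,93,1.5,0.7,0,0,0,-7.5]'

```text
t: 11.95
tool_pos: [0.5249, -0.2916, 0.3078]
orientation: [-0.318, -3.123, -0.002]
force: [-0.2, 1.0, 0.6]
opening: 0.0927
gripper_force: 0.0
```

>>> drive_tool --moves '[93,0,0,10,0,0,0,93,0,0,0,0,0,0]'

```text
t: 12.15
tool_pos: [0.5246, -0.2915, 0.2966]
orientation: [-0.333, -3.12, -0.003]
force: [-1.0, 0.0, -0.1]
opening: 0.0933
gripper_force: 0.0
```

Run:
```python
from h import *
from plant import robot
s=robot.read_state(); info(s)
plan([((524.5,-291.3,44),168,0)],93,s=s)
```

```text
t 12.2 grasp [ 524.1 -291.1  129.6] yaw 167.83 tilt 0.2 open 93.3 gf 0.0 F [-1.   0.  -0.1] q [-0.59  0.21  1.6   0.    1.34 -1.95]
0 93, -0.1, 0, 42.8, 0.05, -0.11, -0.09, 93, 0, 0, 42.8, 0.05, -0.11, -0.09
```

>>> drive_tool --moves '[93,0,0,40,0,0,0,93,0,0,35,0,0,0,93,0,0,10.5,0,0,0,60,0,0,0,0,0,0,60,0,0,0,0,0,0,60,0,0,0,0,0,0,60,0,0,0,0,0,0,60,0,0,0,0,0,0]' --grip_force 45

```text
t: 12.95
tool_pos: [0.5263, -0.2924, 0.2164]
orientation: [0.327, 3.121, -0.002]
force: [-0.9, 1.7, 7.1]
opening: 0.0656
gripper_force: 45.0
```

>>> drive_tool --moves '[60,0,0,0,0,0,0,60,0,0,-25,0,0,0,60,0,0,-30,0,0,0,60,0,0,-30,0,0,0,60,0,0,-25,0,0,0,60,0,0,0,0,0,0]'

```text
t: 13.55
tool_pos: [0.5265, -0.2928, 0.3287]
orientation: [0.326, 3.118, -0.005]
force: [1.1, -1.3, -3.7]
opening: 0.0658
gripper_force: 45.0
```

Run:
```python
from h import *
from plant import robot
s=robot.read_state(); info(s)
# pour planning: disp frame: x=-toolx, y=tooly, z=-toolz ; grasp at disp (-2.7,0,44)
def outlet(g,yaw,tip):
    R=Rt(yaw,tip); d=np.array([38+2.7,0,50.5-44]); return np.array(g)+R@np.array([-d[0],d[1],-d[2]])
yaw,tip=90,65
o=outlet((0,0,0),yaw,tip); print("outlet rel grasp",o)
tgt=np.array([521,11+38,95.])  # outlet; lands 20-60 ahead (-y)
g=tgt-o; print("pour grasp",g,"tcp",g-Rt(yaw,tip)[:,2]*167)
gu=(g[0],g[1],190)
plan([((521,-100,190),130,0),(gu,90,0),(g,90,65)],60,s=s)
```

```text
t 13.6 grasp [ 527.5 -293.5  161.7] yaw 168.05 tilt 0.4 open 65.8 gf 45.0 F [ 1.1 -1.3 -3.7] q [-0.59  0.18  1.57 -0.    1.38 -1.95]
outlet rel grasp [-1.41395049e-15 -2.30915639e+01 -3.41397082e+01]
pour grasp [521.          72.09156387 129.13970823] tcp [521.         -79.26183657 199.71695794]
0 60, 9, 37.5, -5.8, -0.01, 0.08, 7.61, 60, 13.9, 36, -5.8, -0.01, 0.08, 7.61, 60, 18.6, 33.8, -5.8, -0.01, 0.08, 7.61, 60, 22.9, 31, -5.7, -0.01, 0.08, 7.61, 60, 26.8, 27.7, -5.7, -0.01, 0.08, 7.61, 60, 26.4, 22.1, 0, 0, 0, 8, 60, 29.2, 18.2, 0, 0, 0, 8, 60, 31.4, 14, 0, 0, 0, 8
1 60, 33.1, 9.5, 0, 0, 0, 8, 60, 34.1, 4.8, 0, 0, 0, 8, 60, -23.6, 0, 9.3, 0, 8.12, 0, 60, -24.7, 0, 9.2, 0, 8.12, 0, 60, -25.7, 0, 9, 0, 8.12, 0, 60, -26.7, 0, 8.6, 0, 8.12, 0, 60, -27.7, 0, 8.1, 0, 8.12, 0, 60, -28.6, 0, 7.5, 0, 8.12, 0
2 60, -29.3, 0, 6.7, 0, 8.12, 0, 60, -30, 0, 5.8, 0, 8.12, 0
```

>>> drive_tool --moves '[60,9,37.5,-6,0,0,7.6,60,13.9,36,-6,0,0,7.6,60,18.6,33.8,-6,0,0,7.6,60,22.9,31,-6,0,0,7.6,60,26.8,27.7,-6,0,0,7.6,60,26.4,22.1,0,0,0,8,60,29.2,18.2,0,0,0,8,60,31.4,14,0,0,0,8]'

```text
t: 14.35
tool_pos: [0.5189, 0.0054, 0.352]
orientation: [-1.896, -2.503, 0.002]
force: [0.9, -0.0, -5.6]
opening: 0.0657
gripper_force: 45.0
```

>>> drive_tool --moves '[60,33.1,9.5,0,0,0,8,60,34.1,4.8,0,0,0,8,60,0,0,0,0,0,0,60,0,0,0,0,0,0]'

```text
t: 14.75
tool_pos: [0.5191, 0.0734, 0.3523]
orientation: [-2.215, -2.225, 0.004]
force: [-0.0, -0.1, -5.8]
opening: 0.0657
gripper_force: 45.0
```

Run:
```python
from h import *
from plant import robot
s=robot.read_state(); info(s)
plan([((521,67,132),90,66)],60,s=s)
S=robot.read_camera("scene"); cv2.imwrite("pics/s5.png",crop(S,270,60,130,130,4.5))
```

```text
t 14.8 grasp [518.6  73.3 185.3] yaw 90.27 tilt 0.2 open 65.7 gf 45.0 F [-0.  -0.1 -5.8] q [ 0.04 -0.04  1.76 -0.    1.42  0.04]
0 60, -24.8, 0.2, 8.4, -0.04, 8.25, 0.02, 60, -25.7, 0.2, 8.2, -0.04, 8.25, 0.02, 60, -26.6, 0.2, 7.9, -0.04, 8.25, 0.02, 60, -27.5, 0.2, 7.4, -0.04, 8.25, 0.02, 60, -28.3, 0.2, 6.9, -0.04, 8.25, 0.02, 60, -29, 0.2, 6.2, -0.04, 8.25, 0.02, 60, -29.5, 0.2, 5.5, -0.04, 8.25, 0.02, 60, -30, 0.2, 4.6, -0.04, 8.25, 0.02
```

View pics/s5.png

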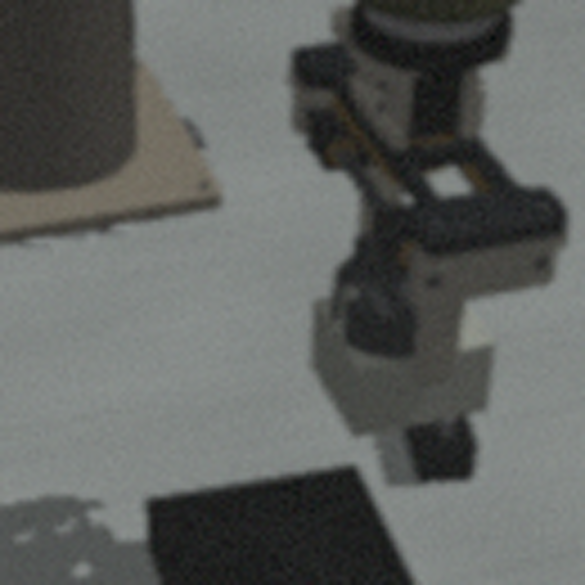

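>>> drive_tool --moves '[60,-24.8,0,8.4,0,8.25,0,60,-25.7,0,8.2,0,8.25,0,60,-26.6,0,7.9,0,8.25,0,60,-27.5,0,7.4,0,8.25,0,60,-28.3,0,6.9,0,8.25,0,60,-29,0,6.2,0,8.25,0,60,-29.5,0,5.5,0,8.25,0,60,-30,0,4.6,0,8.25,0]'

```text
t: 15.6
tool_pos: [0.5198, -0.0893, 0.201]
orientation: [-1.51, -1.51, -0.988]
force: [0.3, 0.6, -6.1]
opening: 0.0654
gripper_force: 45.0
```

>>> drive_tool --moves '[60,0,0,0,0,0,0,60,0,0,0,0,0,0,60,0,0,0,0,0,0,60,0,0,0,0,0,0,60,0,0,0,0,0,0,60,0,0,0,0,0,0,60,0,0,0,0,0,0,60,0,0,0,0,0,0]'

```text
t: 16.4
tool_pos: [0.5199, -0.086, 0.2022]
orientation: [-1.51, -1.512, -0.98]
force: [-0.2, 0.6, -5.2]
opening: 0.0652
gripper_force: 45.0
```

>>> drive_tool --moves '[60,0,0,0,0,0,0,60,0,0,0,0,0,0,60,0,0,0,0,0,0,60,0,0,0,0,0,0,60,0,0,0,0,0,0,60,0,0,0,0,0,0,60,0,0,0,0,0,0,60,0,0,0,0,0,0]'

```text
t: 17.2
tool_pos: [0.5199, -0.0862, 0.2019]
orientation: [-1.51, -1.511, -0.981]
force: [-0.2, 0.2, -4.6]
opening: 0.0658
gripper_force: 45.0
```

Run:
```python
from h import *
from plant import robot
s=robot.read_state(); info(s)
T=robot.read_camera("top");S=robot.read_camera("scene")
a=crop(T,250,190,70,75,6);b=crop(S,280,110,100,115,4)
h=460; f=lambda i:cv2.copyMakeBorder(i,0,h-i.shape[0],0,0,0)
cv2.imwrite("pics/d6.png",cv2.convertScaleAbs(np.hstack([f(a),f(b)]),alpha=1.7))
plan([((519,73,185),90,0)],60,s=s)
```

```text
t 17.2 grasp [519.7  66.4 133.9] yaw 90.05 tilt 66.0 open 65.8 gf 45.0 F [-0.2  0.2 -4.6] q [-0.55  0.46  1.73  0.91  1.73 -0.79]
0 60, 30.1, -0.1, -0.1, 0, -8.25, 0.01, 60, 29.8, -0.1, -1, 0, -8.25, 0.01, 60, 29.4, -0.1, -1.8, 0, -8.25, 0.01, 60, 28.8, -0.1, -2.5, 0, -8.25, 0.01, 60, 28.1, -0.1, -3.2, 0, -8.25, 0.01, 60, 27.4, -0.1, -3.7, 0, -8.25, 0.01, 60, 26.6, -0.1, -4.2, 0, -8.25, 0.01, 60, 25.7, -0.1, -4.5, 0, -8.25, 0.01
```

View pics/d6.png

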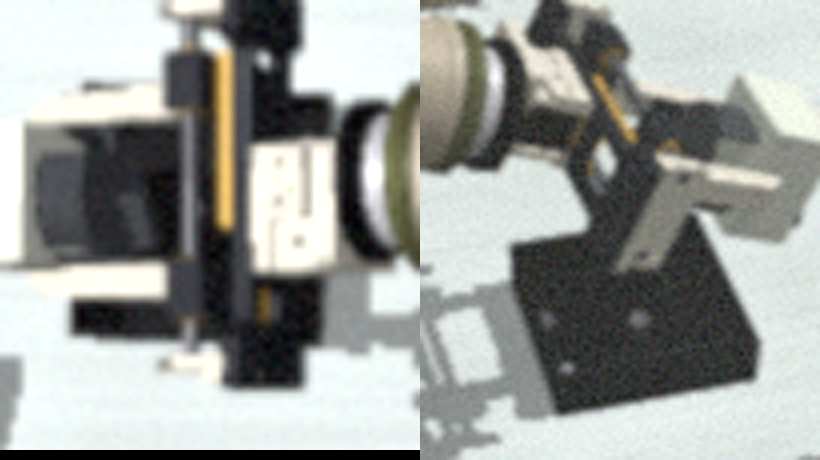

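The scene view shows all three small balls in the tray at (548,318), (638,318) and (566,367). Next I tip the dispenser back and return it to the pocket.

>>> drive_tool --moves '[60,30,0,0,0,-8.25,0,60,29.8,0,-1,0,-8.25,0,60,29.4,0,-1.8,0,-8.25,0,60,28.8,0,-2.5,0,-8.25,0,60,28.1,0,-3.2,0,-8.25,0,60,27.4,0,-3.7,0,-8.25,0,60,26.6,0,-4.2,0,-8.25,0,60,25.7,0,-4.5,0,-8.25,0]'

```text
t: 18.1
tool_pos: [0.5193, 0.0741, 0.3536]
orientation: [2.218, 2.218, -0.002]
force: [-0.5, 0.2, -6.8]
opening: 0.0656
gripper_force: 45.0
```

>>> drive_tool --moves '[60,0,0,0,0,0,0,60,0,0,0,0,0,0,60,0,0,0,0,0,0]'

```text
t: 18.4
tool_pos: [0.5193, 0.0722, 0.3507]
orientation: [-2.219, -2.219, 0.0]
force: [0.3, 0.4, -5.2]
opening: 0.0654
gripper_force: 45.0
```

Run:
```python
from h import *
from plant import robot
s=robot.read_state(); info(s)
plan([((521,-80,180),120,0),((526.4,-292.5,125),168,0)],60,s=s)
```

```text
t 18.4 grasp [518.8  72.7 183.7] yaw 90.00 tilt 0.2 open 65.4 gf 45.0 F [ 0.3  0.4 -5.2] q [ 0.04 -0.04  1.76  0.    1.42  0.04]
0 60, -38, 0.5, 0.8, -0.03, -0.05, -7.5, 60, -37.8, -4.5, 0.9, -0.03, -0.05, -7.5, 60, -36.9, -9.4, 0.9, -0.03, -0.05, -7.5, 60, -35.3, -14.2, 0.9, -0.03, -0.05, -7.5, 60, -31.1, -16.9, 9.2, 0, 0, -8, 60, -28.5, -21.1, 9.2, 0, 0, -8, 60, -25.2, -24.9, 9.2, 0, 0, -8, 60, -21.5, -28.1, 9.2, 0, 0, -8
1 60, -17.4, -30.8, 9.2, 0, 0, -8, 60, -13, -33, 9.2, 0, 0, -8
```

>>> drive_tool --moves '[60,-38,0.5,0.8,0,0,-7.5,60,-37.8,-4.5,0.9,0,0,-7.5,60,-36.9,-9.4,0.9,0,0,-7.5,60,-35.3,-14.2,0.9,0,0,-7.5,60,-31.1,-16.9,9.2,0,0,-8,60,-28.5,-21.1,9.2,0,0,-8,60,-25.2,-24.9,9.2,0,0,-8,60,-21.5,-28.1,9.2,0,0,-8]'

```text
t: 19.2
tool_pos: [0.5238, -0.2242, 0.3101]
orientation: [-0.755, -3.048, -0.004]
force: [0.3, -1.4, -4.1]
opening: 0.0656
gripper_force: 45.0
```

>>> drive_tool --moves '[60,-17.4,-30.8,9.2,0,0,-8,60,-13,-33,9.2,0,0,-8,60,0,0,0,0,0,0,60,0,0,0,0,0,0,60,0,0,0,0,0,0]'

```text
t: 19.7
tool_pos: [0.5264, -0.2922, 0.2925]
orientation: [-0.332, -3.123, -0.003]
force: [0.6, 0.8, -4.7]
opening: 0.0655
gripper_force: 45.0
```

Run:
```python
from h import *
from plant import robot
s=robot.read_state(); info(s)
plan([((526.4,-292.5,72),168,0)],60,s=s)
S=robot.read_camera("scene");P=cloud(S)*1000
a=np.radians(-12);ex=np.array([np.cos(a),np.sin(a)]);ey=np.array([-ex[1],ex[0]]);p,R=pose(s);g=(p*1000+R[:,2]*167)
d=P[...,:2]-g[:2];x=d@ex;y=d@ey;z=P[...,2]-g[2]
m=(x>30)&(x<50)&(abs(y)<28)&(z>-45)&(z<-10)
A=np.c_[np.ones(m.sum()),y[m],z[m]];c=np.linalg.lstsq(A,x[m],rcond=None)[0];print(m.sum(),"front at",c[0]-27*c[2],"yaw,pitch deg",np.degrees(np.arctan(c[1:])))
```

```text
t 19.7 grasp [ 526.2 -291.9  125.5] yaw 167.86 tilt 0.1 open 65.5 gf 45.0 F [ 0.6  0.8 -4.7] q [-0.59  0.21  1.6   0.    1.33 -1.95]
0 60, -0.1, -0.2, 26.8, 0.05, -0.03, -0.07, 60, -0.1, -0.2, 26.8, 0.05, -0.03, -0.07
287 front at 37.83439263006824 yaw,pitch deg [-0.23962579 -0.32539241]
```

>>> drive_tool --moves '[60,-1,0,30,0,0,0,60,0,0,20,0,0,0,60,0,0,10,0,0,0,60,0,0,7,0,0,0,60,0,0,5,0,0,0,60,0,0,0,0,0,0]'

```text
t: 20.35
tool_pos: [0.5284, -0.2916, 0.2214]
orientation: [0.327, 3.124, 0.0]
force: [0.4, -0.2, -4.5]
opening: 0.0655
gripper_force: 45.0
```

>>> drive_tool --moves '[60,0,0,3,0,0,0,60,0,0,1.5,0,0,0,60,0,0,0,0,0,0,60,0,0,0,0,0,0]'

```text
t: 20.75
tool_pos: [0.5283, -0.2918, 0.217]
orientation: [0.327, 3.124, -0.0]
force: [-0.5, -0.2, -4.6]
opening: 0.0656
gripper_force: 45.0
```

>>> drive_tool --moves '[60,0,0,1,0,0,0,60,0,0,0.5,0,0,0,60,0,0,0,0,0,0]'

```text
t: 21.05
tool_pos: [0.5284, -0.2919, 0.2164]
orientation: [0.327, 3.124, -0.0]
force: [-4.0, 2.5, 5.2]
opening: 0.0655
gripper_force: 45.0
```

Contact at 49.4 mm, so the block is on the bench. Release, rise and move clear.

>>> drive_tool --moves '[75,0,0,0,0,0,0,93,0,0,0,0,0,0,93,0,0,0,0,0,0,93,0,0,0,0,0,0,93,0,0,-25,0,0,0,93,0,0,-40,0,0,0,93,0,0,-40,0,0,0,93,0,0,-40,0,0,0]'

```text
t: 21.85
tool_pos: [0.5281, -0.2916, 0.3616]
orientation: [-0.327, -3.124, -0.0]
force: [0.4, 0.8, -0.0]
opening: 0.0929
gripper_force: 0.0
```

>>> drive_tool --moves '[93,30,0,-30,0,0,0,93,40,0,0,0,0,0,93,40,0,0,0,0,0,93,0,0,0,0,0,0,93,0,0,0,0,0,0,93,0,0,0,0,0,0]'

```text
t: 22.45
tool_pos: [0.4212, -0.2693, 0.3908]
orientation: [0.327, 3.123, -0.001]
force: [-0.2, -1.1, -1.1]
opening: 0.0929
gripper_force: 0.0
```

```bash
python3 blk.py 7
python3 - <<'E'
from h import *
S=np.load("S7.npz");P=cloud(S)*1000
d=P[...,:2]-[532.4,-293.1]
m=(np.hypot(d[...,0],d[...,1])<36)&(P[...,2]>79)&(P[...,2]<92)
k=P[m]; w,V=np.linalg.eigh(np.cov(k[:,:2].T)); print("bar yaw",np.degrees(np.arctan2(*V[::-1,1])),np.sqrt(w),len(k),"ztop",np.median(k[:,2]))
a=crop(S,170,160,80,90,5);b=crop(S,290,120,80,90,5)
cv2.imwrite("pics/d8.png",cv2.convertScaleAbs(np.hstack([a,b])[:450,:800],alpha=1.4))
E
```

```text
t 22.4 grasp [ 421.4 -269.4  223.8] yaw 168.05 tilt 0.1 open 92.9 gf 0.0 F [-0.2 -1.1 -1.1] q [-0.67 -0.14  1.78  0.    1.5  -2.03]
[ 0.05046864 -0.13282685  0.00903521]
front n 130 x0 38.6 yaw rel foam 0.76 +- 0.30
bar yaw 107.19285339581283 [3.49293665 9.09687423] 74 ztop 85.67167257713464
```

View pics/d8.png

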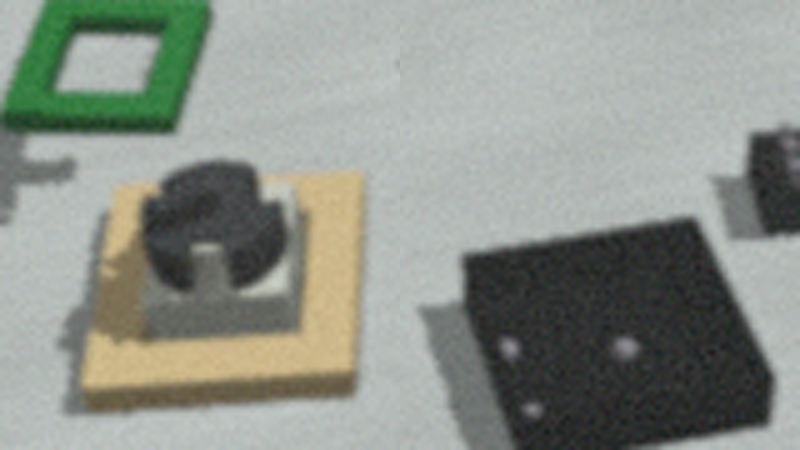

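The dispenser stands upright in the pocket with the middle opening at its front (210,265), and the three small balls are in the tray at (508,347), (625,347) and (532,410).

```bash
python3 -c "
from plant import robot
print(robot.close_job())"
```

```text
the job is handed in; nothing more can be done
None
```

The job is handed in: the last picture shows the three small balls in the tray and the dispenser back upright in the foam pocket with its cap at the middle opening; the large ball is not in view, so I take it to be still inside, and one picture I viewed was 820 pixels wide, 20 over the limit.

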